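# Take the pressure cap off a coolant header tank

## Task

Take the pressure cap off the coolant tank and set it down gently, standing upright on its stem, in the parts tray. Turn the cap anticlockwise (seen from above) until it rests lightly but positively against its sprung first stop and pause there about a second without pressing, to let the pressure out; then press it down, turn it on past the stop to its release position and lift it off. Feel your way: do not force the first stop, do not lean hard on the neck, and leave the other things on the bench alone.

Things in the scene. Friction and masses are not known exactly. Their poses are not given: they have to be found in the camera images.
- tank: Grey steel coolant tank on mounting rails on the bench, its height varying by 20 mm: 200 (x) by 130 (y), top 85 mm above its origin, which is under its centre. A round filler neck, 64 mm diameter, stands in the middle of its top, axis on the tank's z. The cap's bar lies across the tank when locked, along x when released. Keep the force of cap on tank, summed over contacts with spring, under 40 N.
- neck_top (a point): Centre of the neck's top edge, 125 mm above the tank's origin, on the neck's axis. Push on the cap: a spring lifts it with about 8 N at rest, plus 1 N per mm pressed. To get under the first stop press it 4 to 6 mm below its resting height (how much is felt) and keep it there to near release; at 8 mm its disc sits hard on the neck. Turning friction under 0.15 N m.
- release_line (a point): Point 60 mm along the tank's x from the neck's axis, at neck-top height; x along the tank. Angle A = from cap x round anticlockwise to this x: locked 1.48 rad (start 1.36 to 1.48), first stop somewhere in 0.73 to 1.13 (felt, not seen), clear of the stop below 0.15, released at 0. Walls at 1.51 and -0.08. Within 0.1 of 0, let up: the cap rises 5 mm by itself; 20 mm up it is free.
- cap_center (a point): Pressure cap, 0.2 kg: its centre, on the axis, 30 mm above its foot and 30 mm below its top; z up, x along bar and lugs. From the foot: steel stem 30 mm diameter, 22 high, with two lugs reaching 26 from the axis; aluminium disc 72 diameter, its flat top 2 mm below this point. Starts 16 mm above neck_top, with 2 mm side play. Standing upright on a floor this point is 30 mm above it.
- cap_bar (a point): Middle of the cap's black upright grip bar, 14 mm above cap_center, x along the bar: 58 mm long (x), 14 mm thick (y), 32 mm high, from the disc's top to 16 mm above this point. It stays clear of everything else.
- catch (a joint): Deflection (rad) of the sprung first stop hidden in the neck: 0 untouched, growing as the cap is turned against it, 8 N m per rad. A positive touch is 0.015 rad (0.12 N m) or more; past 0.075 rad (0.6 N m) it is forced and damaged. It springs back once the cap has passed under it.
- tray: Dark steel parts tray, fixed, square, 200 by 200 outside, 28 high, walls 4, floor 4 thick; origin at the centre of its underside.
- wrench: Bystander: steel wrench, 170 long, lying on the bench.
- jar: Bystander: glass jar with steel lid, 60 diameter, 85 high, standing; origin at the centre of its underside.
- bolt_box: Bystander: open cardboard box of bolts, 100 by 75, 50 high; origin at the centre of its underside.
There are look-alikes about, which are no part of the job. Leave any turquoise look-alike of the part that bears cap_center alone.

How it is judged:
By the outcome, as a careful person would: the job done as asked, in the order asked, and still so for the second after the job is handed in, with the robot touching nothing.
It also fails if it takes over 72 s, if anything falls off the work surface, if the arm or the gripper's body presses on something with over 40 N, if the wrist force passes 120 N, or if a joint passes its speed limit or range.

## Robot

A 6-joint arm with a two-finger parallel gripper is mounted at the origin on the work surface. World frame = base frame: x ahead of the robot, y to its left, z up, the work surface at z = 0. Lengths are in m, angles in rad, forces in N, time in s.
With the tool pointing down it reaches from about 0.25 to 0.85 m from the base axis. Payload 12.5 kg.
Tool frame: the origin (TCP) lies at the very end of the fingers, on their centre line; the grasp point (between the pads) lies 19 mm behind it; z points along the fingers, x is the direction in which the jaws open and shut, and the axes are right-handed (so a half turn about z gives the same grasp; the last joint's range is limited). The gripper opens to 93 mm and grips with 3 to 60 N. Pads are 15 mm wide; open, the fingers measure 128 mm over their backs; the gripper's body (75 mm by 188 mm) begins 65 mm behind the grasp point.
Start: joints at [-1.23, 0.351, 1.652, -0, 1.139, -0.085], TCP at [0.227, -0.501, 0.192] pointing down, gripper open.
Joint ranges: [-2.75, 2.75], [-0.79, 2.1], [0.01, 2.65], [-1.57, 4.71], [0.07, 3.14], [-2.87, 2.87]. Speed limits (rad/s): [2.22, 2.22, 2.79, 3.14, 3.14, 3.14].

## Interface

Orientations are given as a unit quaternion [x, y, z, w].
In Python, from rig import env gives the robot as it stands.
- The arm moves only by the shell command python3 -m creep 'ROWS' [FORCE]. ROWS is JSON, a list of rows, each a list of 7 numbers: the shift along the world's x, y, z in cm, then the turn, a rotation vector about the world's x, y, z in rad, then the opening, from 0 (shut) to 1 (fully open). A call has 1 to 5 rows; each row shifts and turns the pose as measured when the row begins; what a row does not reach is not made up. A row lasts 1/10 s, in which the tool goes at most 50 mm and 8.59 degrees, less where a joint would pass 70% of its speed; a pose out of reach is approached as far as the arm can. A call with a gripper value outside its range is refused whole. The fingers move at their own pace and stop on an object; FORCE is the grip in N (left out, the last holds). Time passes only in rows, so rows that do not move let the fingers close. It gives the time, the measured TCP pose, the force and the opening at its end, in the units of the state.
- env.get_obs(): the state, without advancing time (a new reading comes with each control period).
- env.capture(name): name is "scene" or "top" or "wrist"; returns a dict with "image" (400x640x3 uint8, red, green, blue), "z_map" (400x640 float32, m along the optical axis (not along the pixel's ray), 0 where there is no reading), "fov_y" (degrees; the focal length in pixels is half the picture's height over the tangent of half this angle, whatever the lens; pixels are square), "cx", "cy" (the principal point, pixels), "R" (3x3) and "t" (3): a world point X has camera coordinates R X + t; the wrist camera has in their place "tool_from_camera" (4x4, takes a point from camera to tool coordinates, whose origin is the TCP and whose axes are the tool frame's). Camera axes: x right, y down, z forward; pixel columns grow to the right and rows downward; lengths in m; the calibration is good to about 2 mm. The wrist camera is an equidistant fisheye: a pixel r from the principal point sees the ray r / f radians off the axis. A picture is of the moment at which its call begins: read the wrist's pose just before it.
- env.job_done(): hands the job in, once; it reports no verdict.
Trained networks look in the newest picture that a camera, given by its name, has taken for a name from the list of things; names that differ only in an ending like _2 or _b are one class to them, and where a whole thing is asked for, a point or a joint stands for the part that bears it (a point fixed in the world has none). Each returns a list of dicts, best first, with "score" (0 to 1); they miss things now and then, are a little off and sometimes report something else, mostly with a low value. They report only what shows in the picture. A call takes as long as a camera call. They do not tell look-alikes from the thing itself.
- env.silhouettes(camera, thing): "pixels" (400x640 bool, what is visible of it) and "extent" ([left, top, right, bottom] in pixels, round what is visible of it).
The state is a dict: "time": time; "q": joint angles; "qd": joint speeds; "tau": joint torques, N m; "ee_pos": TCP position; "tool_rot": TCP orientation; "force": force on the tool from outside, world axes, zero at the start; "moment": the same for the moment, N m; "width": finger opening in m.
Only numpy, scipy, OpenCV 4.12 (cv2) and the standard library are available. Lean on these libraries where they do the work, as an engineer would, in place of code of your own. Each camera call takes 0.05 s, during which the arm holds its last target.

## Working session

There is one attempt and no reset: what is moved stays moved. The work goes in short steps, Python scripts to look and compute and a shell command to move; the robot and the scene stay as the last step left them, time stands still between calls to the robot, and variables do not carry over. Pictures are saved under pics/ and viewed, and the job is handed in when it is done.

```bash
ls; mkdir -p pics
cat > h.py <<'E'
import numpy as np, cv2
from rig import env
def cap(n, fn=None):
    c=env.capture(n)
    if fn: cv2.imwrite('pics/'+fn+'.png', cv2.cvtColor(c['image'],cv2.COLOR_RGB2BGR))
    return c
def pts(c):
    z=c['z_map']; H,W=z.shape; f=H/2/np.tan(np.radians(c['fov_y'])/2)
    u,v=np.meshgrid(np.arange(W),np.arange(H))
    P=np.stack([(u-c['cx'])/f*z,(v-c['cy'])/f*z,z],-1)
    return (P-c['t'])@c['R']   # R^T(P-t)
E
python3 - <<'E'
from h import *
for n in ['scene','top','wrist']:
    c=cap(n,n+'1'); print(n,c['fov_y'],c['cx'],c['cy'])
    for th in ['tank','cap_center','tray','wrench','jar','bolt_box']:
        for d in env.silhouettes(n,th):
            s=f"{th} {d['score']:.2f} {d['extent']}"
            if n!='wrist':
                P=pts(c); m=d['pixels']&(c['z_map']>0)
                q=P[m]; 
                if len(q): s+=f" med{np.median(q,0).round(3)} min{np.percentile(q,2,axis=0).round(3)} max{np.percentile(q,98,axis=0).round(3)}"
            print(s)
o=env.get_obs(); print(o)
E
```

```text
pics
scene 54.523388309135726 316.16176354999817 194.70969217776243
tank 0.92 [198.6, 209.3, 279.5, 298.9] med[ 0.615 -0.178  0.097] min[ 0.463 -0.24   0.004] max[ 0.666 -0.109  0.127]
cap_center 0.93 [159.3, 238.5, 190.5, 267.1] med[ 0.482 -0.311  0.029] min[ 0.44  -0.343  0.017] max[ 0.504 -0.278  0.062]
cap_center 0.79 [156.8, 283.5, 192.2, 316.8] med[ 0.606 -0.321  0.03 ] min[ 0.57  -0.356  0.001] max[ 0.633 -0.289  0.062]
tray 0.93 [312.7, 176.7, 415.2, 250.3] med[0.49  0.198 0.006] min[0.378 0.088 0.002] max[0.601 0.306 0.029]
wrench 0.88 [273.8, 205.3, 307.5, 250.8] med[ 0.47  -0.006  0.008] min[ 0.375 -0.022  0.001] max[0.538 0.012 0.011]
jar 0.82 [321.0, 259.8, 349.9, 303.3] med[0.72  0.011 0.062] min[ 0.663 -0.011  0.001] max[0.733 0.068 0.088]
bolt_box 0.69 [318.8, 258.9, 348.5, 306.0] med[0.72  0.012 0.062] min[ 0.68  -0.011  0.001] max[0.733 0.054 0.088]
bolt_box 0.60 [364.9, 134.1, 400.6, 166.6] med[0.264 0.394 0.03 ] min[0.21  0.357 0.001] max[0.312 0.434 0.052]
top 46.343909973431565 314.07407344104143 200.3819028044129
tank 0.70 [361.0, 147.4, 428.2, 248.7] med[ 0.52
[... 1280 characters left out ...]
039685 199.01715240658
{'time': 1.05, 'q': array([-1.22958963e+00,  3.50705199e-01,  1.65179878e+00, -1.24929441e-05,
        1.13911303e+00, -8.46245965e-02]), 'qd': array([ 1.32545596e-03,  1.44738263e-04,  8.99316575e-04,  3.93200446e-05,
        5.09306989e-04, -1.93888661e-04]), 'tau': array([-2.54892366e-03, -4.97258556e+01, -2.85488534e+01,  6.97461236e-02,
        2.20241927e-02, -2.50241453e-05]), 'ee_pos': array([ 0.22719452, -0.50086168,  0.19163017]), 'tool_rot': array([ 8.40560151e-01, -5.41718222e-01, -1.31068985e-05, -2.94616948e-06]), 'force': array([-0.39958835,  0.11699996,  0.48392156]), 'moment': array([-0.01682578, -0.02848848,  0.0266688 ]), 'width': 0.0931498143505667}
```

View pics.

View pics/scene1.png

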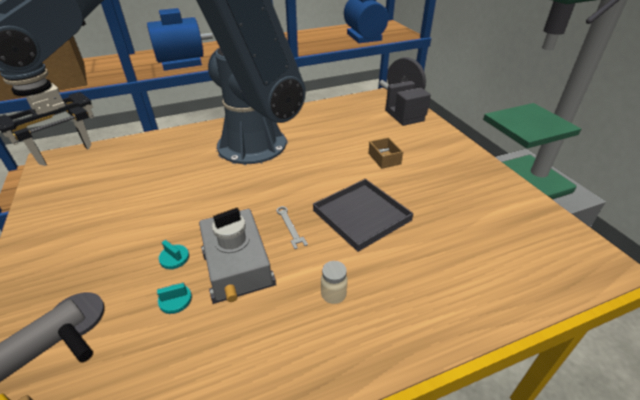

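View pics/top1.png

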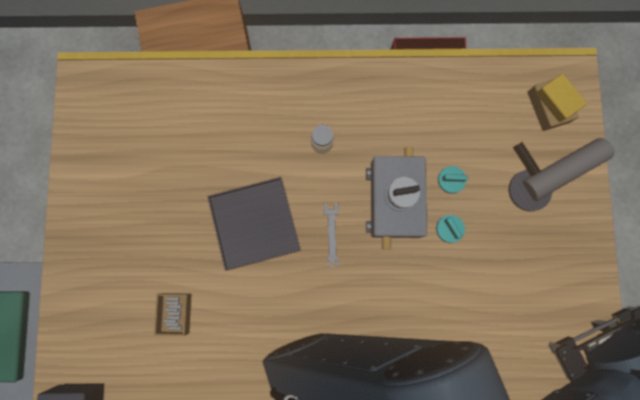

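Run:
```python
from h import *
for n in ['scene','top']:
    c=cap(n); P=pts(c); I=c['image'].astype(int); x,y,z=P[...,0],P[...,1],P[...,2]
    ok=(c['z_map']>0)&(x>.4)&(x<.68)&(y>-.26)&(y<-.07)
    def rect(m,name):
        q=P[m]; r=cv2.minAreaRect((q[:,:2]*1000).astype(np.float32)); print(n,name,m.sum(),np.array(r[0]).round(1),np.array(r[1]).round(1),round(r[2],1),'z',np.median(q[:,2]).round(4),'mean',q.mean(0).round(4))
    h=np.histogram(z[ok],bins=np.arange(0,.2,.004)); print([(round(a,3),b) for a,b in zip(h[1],h[0]) if b>15])
    zt=np.median(z[ok&(z>.08)&(z<.115)])
    rect(ok&(abs(z-zt)<.004),'tanktop')
    rect(ok&(abs(z-.151)<.004)&(I.sum(-1)>300),'disc')
    rect(ok&(z>.17),'bartop')
    xx=ok&(z>.155); q=P[xx][:,:2]; w,v=np.linalg.eigh(np.cov(q.T)); print('bar pca',q.mean(0),np.degrees(np.arctan2(v[1,1],v[0,1])))
    xx=(c['z_map']>0)&(x>.35)&(x<.63)&(y>.05)&(y<.35)&(z>.015)&(z<.04); rect(xx,'trayrim')
I=cv2.imread('pics/top1.png')[130:270,350:490]; cv2.imwrite('pics/crop1.png',cv2.resize(I,None,fx=4,fy=4,interpolation=cv2.INTER_CUBIC))
```

```text
[(np.float64(0.0), np.int64(1934)), (np.float64(0.004), np.int64(80)), (np.float64(0.008), np.int64(22)), (np.float64(0.02), np.int64(52)), (np.float64(0.024), np.int64(50)), (np.float64(0.028), np.int64(53)), (np.float64(0.032), np.int64(59)), (np.float64(0.036), np.int64(53)), (np.float64(0.04), np.int64(61)), (np.float64(0.044), np.int64(53)), (np.float64(0.048), np.int64(69)), (np.float64(0.052), np.int64(62)), (np.float64(0.056), np.int64(76)), (np.float64(0.06), np.int64(90)), (np.float64(0.064), np.int64(134)), (np.float64(0.068), np.int64(114)), (np.float64(0.072), np.int64(74)), (np.float64(0.076), np.int64(67)), (np.float64(0.08), np.int64(78)), (np.float64(0.084), np.int64(77)), (np.float64(0.088), np.int64(71)), (np.float64(0.092), np.int64(262)), (np.float64(0.096), np.int64(2042)), (np.float64(0.1), np.int64(264)), (np.float64(0.104), np.int64(44)), (np.float64(0.108), np.int64(32)), (np.float64(0.112), np.int64(44)), (np.float64(0.116), np.int64(29)), (np.float64(0.12), np.int64(38)), (np.float64(0.124), np.int64(37)), (np.float64(0.128), np.int64(35)), (np.float64(0.1
[... 1534 characters left out ...]
np.int64(1589)), (np.float64(0.1), np.int64(197)), (np.float64(0.104), np.int64(16)), (np.float64(0.144), np.int64(97)), (np.float64(0.148), np.int64(356)), (np.float64(0.152), np.int64(100)), (np.float64(0.176), np.int64(41)), (np.float64(0.18), np.int64(101)), (np.float64(0.184), np.int64(17))]
top tanktop 3074 [ 544.5 -172.5] [129.2 199.6] 88.6 z 0.0961 mean [ 0.5417 -0.1707  0.0961]
top disc 502 [ 544.6 -171.3] [71.  68.9] 12.5 z 0.1503 mean [ 0.5431 -0.1708  0.1504]
top bartop 168 [ 544.6 -171.9] [14.1 57.1] 9.0 z 0.1814 mean [ 0.5441 -0.1714  0.1811]
bar pca [ 0.54302419 -0.17103139] 98.95974651274513
top trayrim 588 [487.9 195.8] [200.7 200.6] 14.4 z 0.0259 mean [0.4909 0.2041 0.0253]
```

View pics/crop1.png

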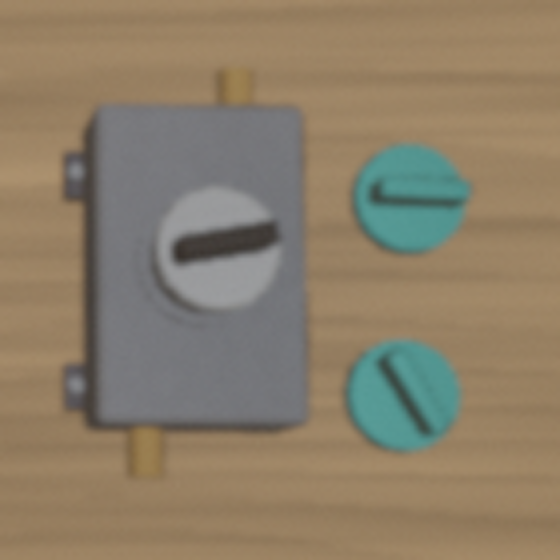

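The real cap is the grey disc with the black bar on the tank's neck, at top (404,192). It measures 0.054 m above the tank top and its angle A is about 1.40, so it fits. The turquoise ones at top (452,180) and (451,228), standing on the bench, are look-alikes; the crop confirms this. I'm moving to hover over the cap.

```bash
python3 -m creep '[[2,2,3,0,0,0.13,1],[3.2,3.3,1.5,0,0,0.13,1],[3.2,3.3,1.5,0,0,0.13,1],[3.2,3.3,1,0,0,0.13,1],[3.2,3.3,1,0,0,0.13,1]]' 60; python3 -m creep '[[3.2,3.3,0.5,0,0,0.13,0.8],[3.2,3.3,0,0,0,0.13,0.8],[3.2,3.3,0,0,0,0.13,0.8],[3.2,3.3,0,0,0,0.13,0.8],[2,2,0,0,0,0.1,0.8]]'
```

```text
time: 1.65
ee_pos: [0.3758, -0.3459, 0.2729]
tool_rot: [0.971, -0.238, -0.001, 0.0]
force: [0.3, -0.4, 0.2]
width: 0.093
time: 2.15
ee_pos: [0.5304, -0.1853, 0.2809]
tool_rot: [0.996, 0.084, 0.001, 0.001]
force: [-0.3, -0.8, 0.4]
width: 0.0742
```

```bash
python3 -m creep '[[1.5,1.4,-0.5,0,0,-0.01,0.8],[0,0,0,0,0,0,0.8]]'
cat >> h.py <<'E'
from scipy.spatial.transform import Rotation as Ro
def wpts(c,o):
    z=c['z_map']; H,W=z.shape; f=H/2/np.tan(np.radians(c['fov_y'])/2)
    u,v=np.meshgrid(np.arange(W),np.arange(H)); dx=u-c['cx']; dy=v-c['cy']; r=np.hypot(dx,dy)+1e-9; th=r/f
    k=z*np.tan(np.minimum(th,1.5))/r
    P=np.stack([dx*k,dy*k,z,np.ones_like(z)],-1)@np.array(c['tool_from_camera']).T
    return P[...,:3]@Ro.from_quat(o['tool_rot']).as_matrix().T+o['ee_pos']
E
python3 - <<'E'
from h import *
o=env.get_obs(); c=cap('wrist','w2'); P=wpts(c,o); I=c['image'].astype(int); x,y,z=P[...,0],P[...,1],P[...,2]
print(o['ee_pos'],o['tool_rot'],o['force'],o['moment'])
ok=(c['z_map']>0)&(abs(x-.545)<.09)&(abs(y+.172)<.07)
for lo,hi in [(.09,.105),(.144,.157),(.172,.19)]:
    m=ok&(z>lo)&(z<hi); q=P[m]
    if len(q)<10: print('none');continue
    r=cv2.minAreaRect((q[:,:2]*1000).astype(np.float32)); print(m.sum(),np.array(r[0]).round(1),np.array(r[1]).round(1),round(r[2],1),'z',np.median(q[:,2]).round(4))
    if lo>.1: w,v=np.linalg.eigh(np.cov(q[:,:2].T)); print(q.mean(0),np.degrees(np.arctan2(v[1,1],v[0,1])))
E
```

```text
time: 2.35
ee_pos: [0.5479, -0.1677, 0.2755]
tool_rot: [0.997, 0.083, 0.002, 0.001]
force: [-0.8, -0.2, -0.8]
width: 0.0742
[ 0.54789182 -0.16771113  0.27546375] [0.99654918 0.08298248 0.00156935 0.00108086] [-0.84452623 -0.1512418  -0.84882964] [-0.05455077 -0.04876056 -0.00809919]
11035 [ 545.  -172.6] [131.1 181.7] 89.0 z 0.0969
2737 [ 546.2 -171.5] [71.8 70.7] 8.5 z 0.1509
[ 0.5458864  -0.1697959   0.15079432] -172.80416757638758
844 [ 546.5 -171.6] [14.3 56.5] 7.5 z 0.1827
[ 0.54603647 -0.17034739  0.18244061] 97.44375420537379
```

View pics/w2.png

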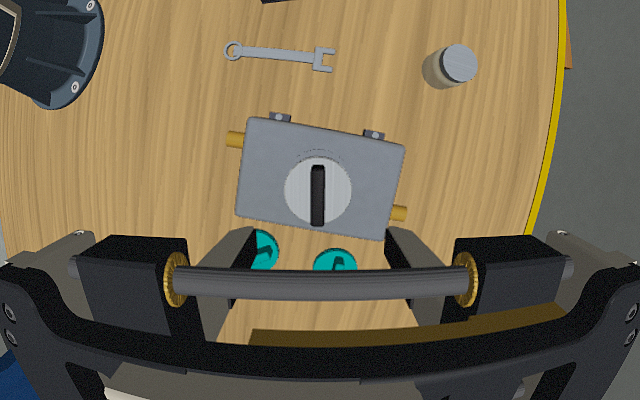

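```bash
python3 -m creep '[[-0.2,-0.4,-4,0.002,0.003,-0.02,0.5],[0,0,-4,0,0,0,0.5],[0,0,-2.5,0,0,0,0.5],[0,0,0,0,0,0,0.5]]'; python3 -c "
from h import *
o=env.get_obs();print(o['ee_pos'],o['tool_rot'],2*np.arctan2(o['tool_rot'][1],o['tool_rot'][0]),o['force'],o['moment'])"
```

```text
time: 2.8
ee_pos: [0.5435, -0.1759, 0.17]
tool_rot: [0.997, 0.071, 0.002, 0.001]
force: [-1.2, -0.0, 0.6]
width: 0.0486
[ 0.54345965 -0.17586111  0.17003775] [0.99745738 0.07122643 0.00183679 0.00147996] 0.14257397561839424 [-1.17619678 -0.01935048  0.56975559] [-0.06361024 -0.09226919 -0.02206922]
```

```bash
python3 -m creep '[[0.25,0.42,-0.8,0.002,0.003,0.004,0.5],[0,0,-0.5,0,0,0,0.5],[0,0,0,0,0,0,0.5]]'; python3 -c "
from h import *
o=env.get_obs();print(o['ee_pos'],o['tool_rot'],2*np.arctan2(o['tool_rot'][1],o['tool_rot'][0]),o['force'],o['moment'])"
```

```text
time: 3.1
ee_pos: [0.5467, -0.1732, 0.1595]
tool_rot: [0.997, 0.072, 0.002, 0.001]
force: [-0.1, 1.2, 0.5]
width: 0.0465
[ 0.54673944 -0.17321463  0.15953996] [0.99736825 0.07246557 0.00196546 0.00120528] 0.14505867854669544 [-0.05149378  1.19071431  0.49422609] [-0.03560371 -0.05998067  0.02833884]
```

```bash
python3 -m creep '[[-0.05,0.15,-0.2,0,0,0,0.25],[0,0,0,0,0,0,0.25],[0,0,0,0,0,0,0.12]]' 20; python3 -m creep '[[0,0,0,0,0,0,0],[0,0,0,0,0,0,0],[0,0,0,0,0,0,0]]' 20; python3 -c "
from h import *
o=env.get_obs();print(o['ee_pos'],o['tool_rot'],2*np.arctan2(o['tool_rot'][1],o['tool_rot'][0]),o['force'],o['moment'])"
```

```text
time: 3.4
ee_pos: [0.5472, -0.172, 0.1595]
tool_rot: [0.997, 0.073, 0.004, 0.002]
force: [0.7, -0.9, -0.9]
width: 0.0269
time: 3.7
ee_pos: [0.5474, -0.1721, 0.1601]
tool_rot: [0.997, 0.073, 0.004, 0.002]
force: [0.5, 0.5, -0.1]
width: 0.0033
[ 0.54744541 -0.17206682  0.16013081] [0.99735231 0.07258198 0.00392842 0.00218971] 0.14529319134896107 [ 0.48126671  0.52649066 -0.05930447] [-0.0150032  -0.03934074 -0.01826597]
```

Run:
```python
from h import *
o=env.get_obs(); print(o['width'])
c=cap('wrist','w3'); s=cap('scene'); 
I=cv2.cvtColor(s['image'],cv2.COLOR_RGB2BGR)[150:320,140:340]; cv2.imwrite('pics/s3.png',cv2.resize(I,None,fx=4,fy=3.5,interpolation=cv2.INTER_CUBIC))
```

```text
0.0032624020115707185
```

View pics/w3.png

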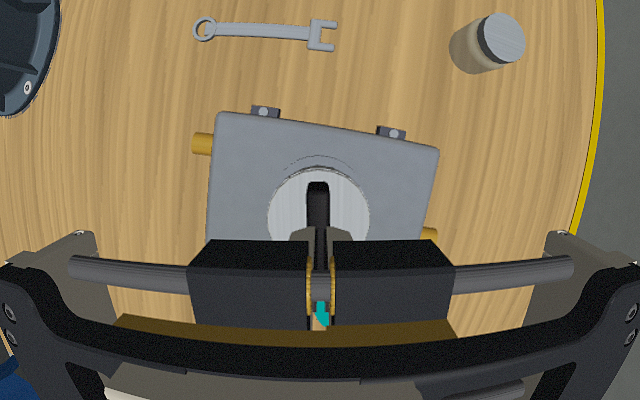

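View pics/s3.png

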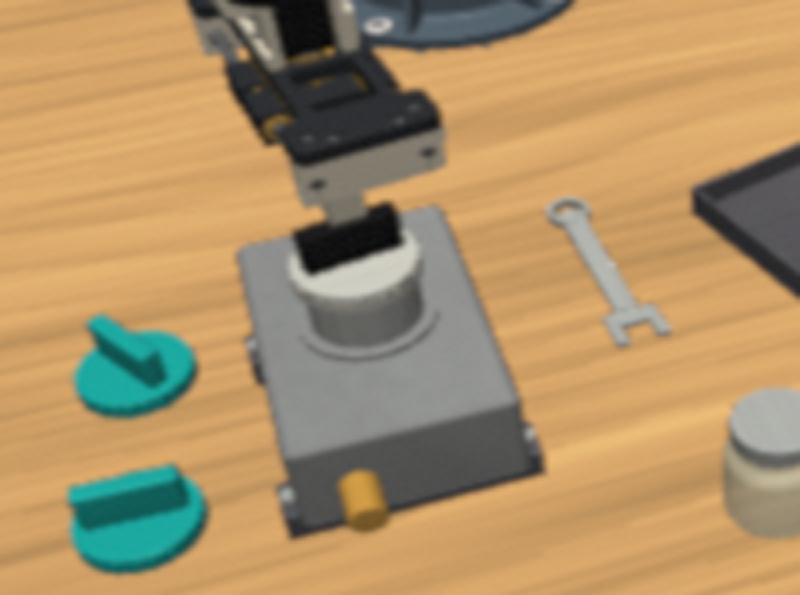

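Run:
```python
from h import *
o=env.get_obs(); print(o['width'],o['ee_pos'])
c=cap('wrist'); P=wpts(c,o); R=Ro.from_quat(o['tool_rot']).as_matrix()
T=(P-o['ee_pos'])@R
for v in [190,205,220,228,232,236]:
    for u in range(290,350,3):
        t=T[v,u]*1000; p=P[v,u]
        print(f"{u}:{t[0]:.0f},{t[1]:.0f},{t[2]:.0f}|{p[2]*1000:.0f}",end='  ')
    print()
I=cv2.cvtColor(c['image'],cv2.COLOR_RGB2BGR)[160:330,230:410]; cv2.imwrite('pics/w4.png',cv2.resize(I,None,fx=4,fy=3.5,interpolation=cv2.INTER_CUBIC))
```

```text
0.0007152640813230176 [ 0.54741622 -0.17206588  0.16005814]
290:-20,-22,10|150  293:-18,-22,9|151  296:-16,-22,8|151  299:-14,-22,9|151  302:-12,-22,8|152  305:-10,-22,9|151  308:-7,-28,-18|178  311:-5,-28,-21|181  314:-3,-28,-21|181  317:-2,-28,-21|181  320:0,-28,-21|181  323:2,-28,-21|181  326:3,-28,-21|181  329:6,-22,9|151  332:8,-22,8|152  335:10,-22,9|151  338:12,-22,9|151  341:14,-22,9|151  344:16,-22,10|150  347:18,-22,9|151  
290:-20,-11,9|151  293:-18,-11,9|151  296:-16,-11,9|151  299:-14,-11,9|151  302:-12,-12,8|152  305:-10,-12,8|152  308:-7,-20,-22|182  311:-5,-20,-23|183  314:-3,-20,-23|183  317:-2,-20,-24|184  320:0,-20,-23|183  323:2,-20,-24|184  326:3,-20,-23|183  329:5,-19,-21|181  332:8,-12,8|152  335:10,-11,9|151  338:12,-11,9|151  341:14,-11,9|151  344:16,-11,9|151  347:18,-12,8|152  
290:-20,-1,9|151  293:-18,-1,8|152  296:-16,-1,8|152  299:-14,-1,9|151  302:-12,-1,9|151  305:-10,-0,10|150  308:-7,-11,-22|182  311:-5,-11,-23|183  314:-3,-11,-24|183  317:-2,-11,-23|183  320:0,-11,-23|183  323:2,-11,-23|183  326:4,-11,-23|184  329:5,-10,-21|181  332:8,-1,10|151  33
[... 479 characters left out ...]
9,-37|197  299:-11,-8,-36|196  302:-9,-9,-37|197  305:-8,-9,-38|198  308:-6,-9,-37|197  311:-5,-8,-36|196  314:-3,-9,-37|197  317:-2,-7,-33|193  320:0,-7,-32|192  323:2,-7,-32|192  326:3,-8,-36|196  329:5,-9,-37|197  332:7,-9,-37|197  335:8,-8,-36|196  338:10,-9,-38|198  341:11,-9,-37|197  344:13,-9,-37|197  347:19,8,9|151  
290:-21,11,9|151  293:-14,-9,-43|203  296:-12,-8,-43|202  299:-11,-8,-42|202  302:-9,-9,-44|204  305:-8,-9,-43|203  308:-6,-9,-43|203  311:-5,-8,-42|202  314:-3,-8,-42|202  317:-1,-7,-39|199  320:0,-5,-33|193  323:2,-7,-37|197  326:3,-8,-42|202  329:5,-8,-42|202  332:6,-9,-43|203  335:8,-8,-42|202  338:9,-8,-42|202  341:11,-8,-42|202  344:13,-8,-43|203  347:14,-8,-42|202
```

View pics/w4.png

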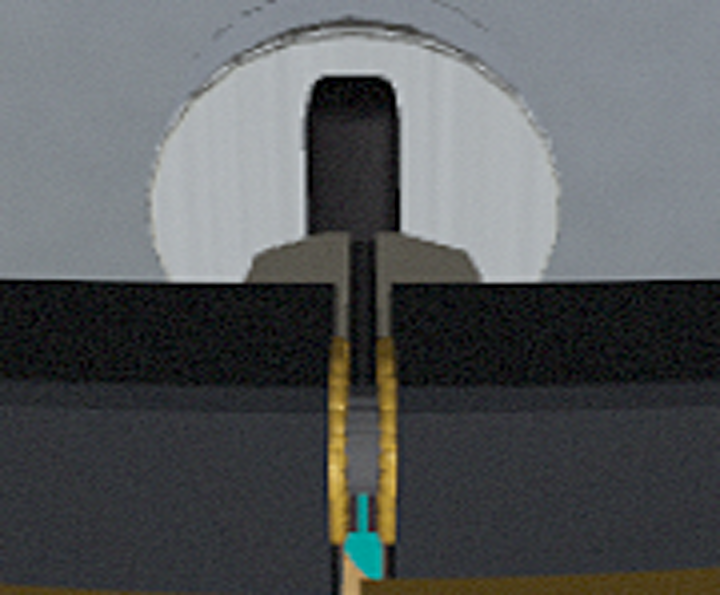

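```bash
python3 -m creep '[[0,0,0,0,0,0,0.5],[0,0,0,0,0,0,0.5],[0,0,0,0,0,0,0.5],[0,0,0,0,0,0,0.5],[0,0,0,0,0,0,0.5]]' 20
python3 - <<'E'
from h import *
o=env.get_obs(); print(o['width'],o['ee_pos'],o['force'])
c=cap('wrist','w5'); P=wpts(c,o); R=Ro.from_quat(o['tool_rot']).as_matrix()
T=(P-o['ee_pos'])@R
for v in range(200,250,6):
    for u in range(250,320,5):
        t=T[v,u]*1000; p=P[v,u]
        print(f"{u}:{t[0]:.0f},{t[1]:.0f},{t[2]:.0f}",end='  ')
    print()
s=cap('scene'); np.savez('s5.npz',P=pts(s),z=s['z_map'])
I=cv2.cvtColor(s['image'],cv2.COLOR_RGB2BGR)[170:270,180:300]; cv2.imwrite('pics/s5.png',cv2.resize(I,None,fx=6,fy=6,interpolation=cv2.INTER_CUBIC))
E
```

```text
time: 4.35
ee_pos: [0.5473, -0.172, 0.1599]
tool_rot: [0.997, 0.073, 0.004, 0.002]
force: [-0.4, -0.7, 0.2]
width: 0.0362
0.036175287392186756 [ 0.54732515 -0.17204744  0.15991276] [-0.35247782 -0.6563622   0.15861233]
250:-61,-1,63  255:-56,-2,62  260:-51,-2,62  265:-47,-1,63  270:-35,-14,13  275:-30,-15,9  280:-27,-15,9  285:-24,-15,9  290:-20,-15,9  295:-17,-14,10  300:-13,-15,9  305:-10,-15,8  310:-6,-23,-23  315:-3,-23,-24  
250:-61,4,62  255:-56,4,63  260:-52,4,63  265:-47,4,61  270:-34,-10,10  275:-30,-11,8  280:-27,-11,9  285:-24,-11,9  290:-20,-11,8  295:-17,-11,8  300:-13,-11,9  305:-10,-11,8  310:-6,-19,-23  315:-3,-19,-23  
250:-61,9,63  255:-57,9,62  260:-52,9,63  265:-48,9,62  270:-34,-7,8  275:-30,-7,6  280:-27,-6,9  285:-24,-6,9  290:-20,-7,8  295:-17,-7,8  300:-14,-6,9  305:-10,-7,8  310:-6,-16,-23  315:-3,-16,-23  
250:-62,15,63  255:-57,15,63  260:-52,15,62  265:-48,15,63  270:-34,-2,8  275:-31,-2,9  280:-27,-2,8  285:-24,-2,8  290:-20,-2,8  295:-17,-2,8  300:-14,-2,9  305:-10,-2,9  310:-6,-12,-23  315:-3,-12,-23  
250:-62,20,62  255:-57,20,62  260:-53,20,62  265:-
[... 298 characters left out ...]
00:-14,6,8  305:-10,7,9  310:-6,-5,-23  315:-3,-5,-23  
250:-63,32,62  255:-58,32,64  260:-31,-9,-44  265:-28,-9,-43  270:-26,-8,-42  275:-23,-9,-43  280:-21,-8,-43  285:-19,-7,-38  290:-21,11,8  295:0,-65,-193  300:-14,11,9  305:-10,11,9  310:-6,-1,-24  315:-3,-1,-24  
250:-19,-34,-115  255:-32,-9,-52  260:-30,-8,-50  265:-27,-9,-52  270:-25,-8,-51  275:-22,-8,-50  280:-20,-8,-51  285:-18,-7,-48  290:-21,15,9  295:-17,15,9  300:-14,15,8  305:-10,15,9  310:-6,3,-23  315:-3,2,-24  
250:-19,-32,-116  255:-30,-9,-61  260:-28,-9,-59  265:-26,-9,-59  270:-24,-8,-58  275:-21,-9,-59  280:-19,-7,-55  285:-18,-4,-48  290:-21,21,10  295:-18,20,10  300:-14,20,9  305:-11,20,9  310:-6,7,-22  315:-3,6,-23
```

View pics/w5.png

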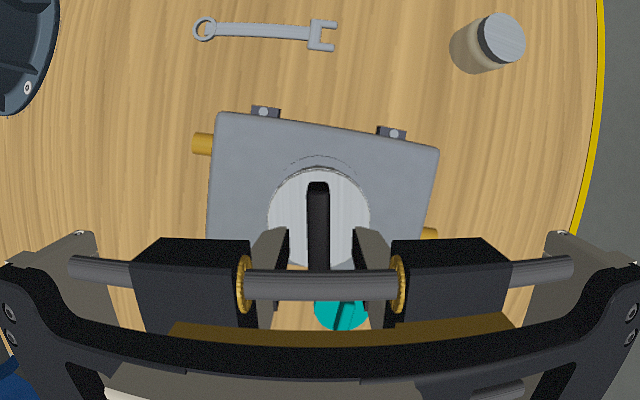

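View pics/s5.png

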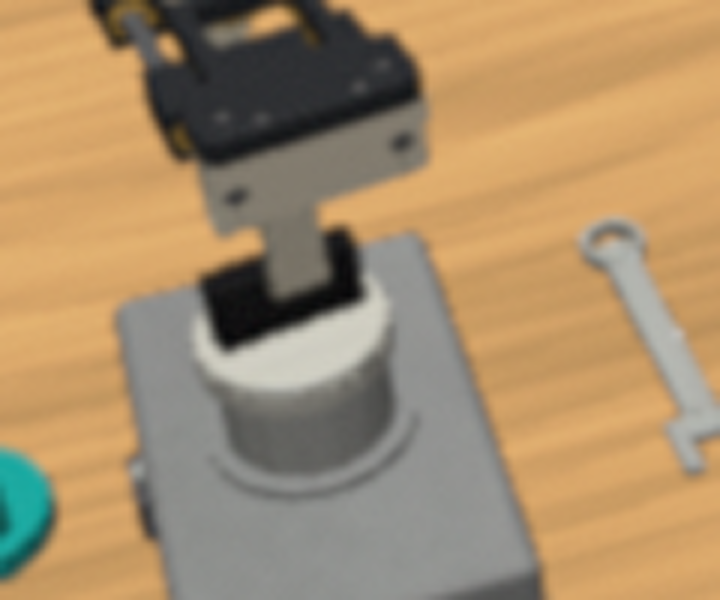

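Run:
```python
from h import *
d=np.load('s5.npz'); P=d['P']
for v in range(200,228,2): print(v,[tuple((P[v,u]*1000).round().astype(int)) for u in (226,229,232)])
```

```text
200 [(np.int64(633), np.int64(-172), np.int64(287)), (np.int64(632), np.int64(-167), np.int64(284)), (np.int64(632), np.int64(-161), np.int64(282))]
202 [(np.int64(633), np.int64(-173), np.int64(283)), (np.int64(632), np.int64(-167), np.int64(280)), (np.int64(631), np.int64(-162), np.int64(277))]
204 [(np.int64(631), np.int64(-173), np.int64(276)), (np.int64(633), np.int64(-168), np.int64(276)), (np.int64(585), np.int64(-159), np.int64(234))]
206 [(np.int64(631), np.int64(-174), np.int64(271)), (np.int64(584), np.int64(-165), np.int64(231)), (np.int64(580), np.int64(-159), np.int64(226))]
208 [(np.int64(581), np.int64(-172), np.int64(225)), (np.int64(583), np.int64(-166), np.int64(225)), (np.int64(581), np.int64(-160), np.int64(222))]
210 [(np.int64(583), np.int64(-173), np.int64(222)), (np.int64(580), np.int64(-167), np.int64(217)), (np.int64(581), np.int64(-161), np.int64(216))]
212 [(np.int64(582), np.int64(-173), np.int64(215)), (np.int64(584), np.int64(-168), np.int64(215)), (np.int64(582), np.int64(-162), np.int64(212))]
214 [(np.int64(583), np.int64(-174), np.int64(211)), (np.
[... 285 characters left out ...]
4(197)), (np.int64(575), np.int64(-169), np.int64(192)), (np.int64(550), np.int64(-162), np.int64(167))]
220 [(np.int64(553), np.int64(-175), np.int64(169)), (np.int64(552), np.int64(-169), np.int64(166)), (np.int64(548), np.int64(-162), np.int64(160))]
222 [(np.int64(550), np.int64(-176), np.int64(160)), (np.int64(552), np.int64(-170), np.int64(160)), (np.int64(552), np.int64(-163), np.int64(158))]
224 [(np.int64(553), np.int64(-177), np.int64(158)), (np.int64(551), np.int64(-171), np.int64(153)), (np.int64(554), np.int64(-164), np.int64(154))]
226 [(np.int64(554), np.int64(-178), np.int64(152)), (np.int64(555), np.int64(-172), np.int64(151)), (np.int64(561), np.int64(-166), np.int64(155))]
```

Both cameras show the real finger ends about 28 mm short of the reported TCP: the tips are near z 0.19 while the TCP reads 0.160. I trust the pictures, so I'll go lower while watching the force.

```bash
python3 -m creep '[[-0.05,0,-1,0.002,0.004,0,0.5],[0,0,-0.8,0,0,0,0.5],[0,0,-0.6,0,0,0,0.5],[0,0,0,0,0,0,0.5]]' 20
python3 - <<'E'
from h import *
o=env.get_obs(); print(o['width'],o['ee_pos'],o['tool_rot'],o['force'],o['moment'])
c=cap('wrist','w6'); P=wpts(c,o); R=Ro.from_quat(o['tool_rot']).as_matrix()
T=(P-o['ee_pos'])@R
for v in range(226,262,3):
    for u in range(255,310,4):
        t=T[v,u]*1000; p=P[v,u]
        print(f"{u}:{t[0]:.0f},{t[1]:.0f},{t[2]:.0f}",end='  ')
    print()
s=cap('scene'); P=pts(s); np.savez('s5.npz',P=P,z=s['z_map'])
for v in range(208,240,2): print(v,[(P[v,u]*1000).round().astype(int).tolist() for u in (226,229,232)])
I=cv2.cvtColor(s['image'],cv2.COLOR_RGB2BGR)[170:270,180:300]; cv2.imwrite('pics/s6.png',cv2.resize(I,None,fx=6,fy=6,interpolation=cv2.INTER_CUBIC))
E
```

```text
time: 4.85
ee_pos: [0.5464, -0.1719, 0.1332]
tool_rot: [0.997, 0.073, 0.001, 0.001]
force: [0.2, -0.5, 0.2]
width: 0.0466
0.0466143760174033 [ 0.54638669 -0.17190727  0.13318352] [9.97362790e-01 7.25647728e-02 1.17957115e-03 6.53145951e-04] [ 0.20056614 -0.53689587  0.20158544] [-0.05699979 -0.06252247  0.04895755]
255:-51,13,36  259:-48,13,36  263:-34,-5,-17  267:-32,-6,-18  271:-28,-9,-27  275:-25,-9,-27  279:-25,-5,-17  283:-22,-6,-18  287:-20,-5,-17  291:-17,-5,-18  295:-15,-5,-17  299:-12,-6,-19  303:-10,-5,-17  307:-6,-16,-49  
255:-51,16,36  259:-34,-9,-33  263:-32,-8,-31  267:-29,-8,-31  271:-27,-8,-31  275:-25,-8,-31  279:-23,-7,-27  283:-22,-4,-18  287:-20,-4,-18  291:-17,-4,-19  295:-15,-3,-17  299:-12,-4,-18  303:-10,-4,-17  307:-6,-15,-49  
255:-35,-8,-36  259:-33,-8,-37  263:-31,-8,-36  267:-28,-9,-37  271:-26,-9,-38  275:-24,-8,-34  279:-23,-6,-30  283:-22,-2,-19  287:-20,-2,-18  291:-17,-1,-17  295:-15,-2,-19  299:-13,-2,-17  303:-10,-2,-18  307:-6,-13,-48  
255:-34,-9,-43  259:-32,-8,-41  263:-30,-9,-43  267:-28,-8,-41  271:-26,-8,-41  275:-24,-7,-37  279:-23,-4,-31 
[... 2113 characters left out ...]
32, -178, 248], [631, -172, 246], [584, -163, 202]]
218 [[578, -176, 196], [585, -170, 200], [586, -164, 199]]
220 [[573, -176, 186], [585, -171, 195], [585, -165, 193]]
222 [[553, -176, 163], [584, -172, 189], [583, -166, 186]]
224 [[553, -177, 158], [583, -173, 182], [584, -167, 181]]
226 [[555, -178, 153], [585, -173, 178], [582, -167, 173]]
228 [[561, -179, 153], [583, -174, 172], [566, -167, 154]]
230 [[567, -180, 153], [569, -174, 153], [570, -168, 151]]
232 [[573, -182, 153], [575, -176, 152], [577, -169, 152]]
234 [[577, -183, 151], [579, -177, 151], [582, -171, 152]]
236 [[579, -184, 147], [581, -178, 147], [583, -172, 146]]
238 [[579, -185, 142], [581, -179, 141], [579, -172, 137]]
```

View pics/s6.png

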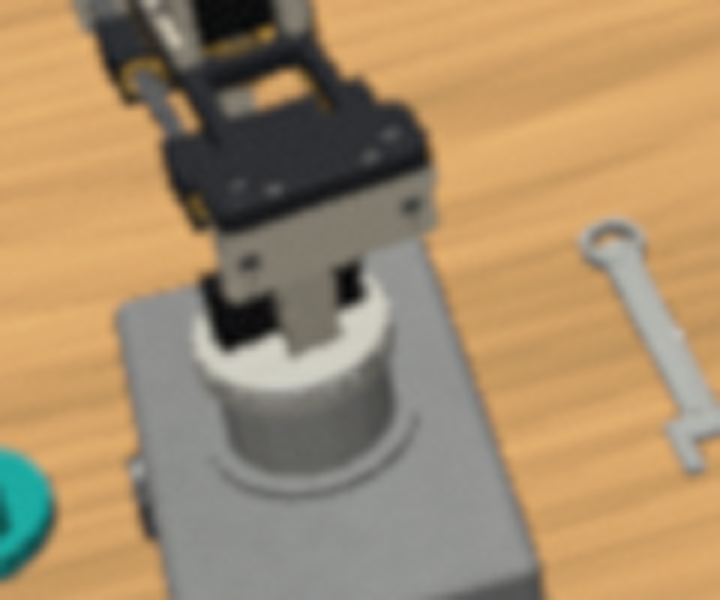

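```bash
python3 -m creep '[[0,0,-0.5,0,0,0,0.3],[0,0,-0.1,0,0,0,0.25],[0,0,0,0,0,0,0],[0,0,0,0,0,0,0],[0,0,0,0,0,0,0]]' 15;  python3 -m creep '[[0,0,0,0,0,0,0],[0,0,0,0,0,0,0]]' 30; python3 -c "
from h import *
o=env.get_obs();print(o['ee_pos'],o['tool_rot'],2*np.arctan2(o['tool_rot'][1],o['tool_rot'][0]),o['force'],o['moment'])"
```

```text
time: 5.45
ee_pos: [0.5469, -0.1722, 0.1283]
tool_rot: [0.997, 0.073, 0.002, 0.001]
force: [-1.6, -0.4, -0.3]
width: 0.0138
time: 5.65
ee_pos: [0.547, -0.1722, 0.1283]
tool_rot: [0.997, 0.073, 0.002, 0.001]
force: [0.3, 0.3, -1.6]
width: 0.0139
[ 0.54696833 -0.17223354  0.12832086] [0.99735367 0.07266359 0.00204731 0.00121442] 0.14545579012763063 [ 0.26019907  0.31349785 -1.64107831] [-0.1017858  -0.06231366 -0.03567818]
```

```bash
cat > o.py <<'E'
from h import *
o=env.get_obs();R=Ro.from_quat(o['tool_rot']).as_matrix()
print('t%.2f'%o['time'],'pos',o['ee_pos'].round(4),'yaw %.4f'%np.arctan2(R[1,0],R[0,0]),'tz',R[:2,2].round(4),'F',o['force'].round(2),'M',o['moment'].round(3),'q6t %.3f'%o['tau'][5],'w %.4f'%o['width'])
E
python3 -m creep '[[0,0,0,0,0,0,0],[0,0,0,0,0,0.03,0]]' 45 >/dev/null; python3 o.py;python3 -m creep '[[0,0,0,0,0,0.04,0]]'>/dev/null; python3 o.py;python3 -m creep '[[0,0,0,0,0,0.04,0]]'>/dev/null; python3 o.py;python3 -m creep '[[0,0,0,0,0,0.04,0]]' >/dev/null; python3 o.py
```

```text
t5.85 pos [ 0.547  -0.1722  0.1283] yaw 0.1755 tz [ 0.0043 -0.0019] F [-0.85 -0.82 -1.07] M [-0.065 -0.044 -0.108] q6t 0.788 w 0.0138
t5.95 pos [ 0.547  -0.1722  0.1283] yaw 0.2166 tz [ 0.0044 -0.0017] F [ 0.53 -1.33 -0.49] M [-0.039  0.004 -0.135] q6t 0.745 w 0.0140
t6.05 pos [ 0.547  -0.1721  0.1283] yaw 0.2580 tz [ 0.0045 -0.0014] F [ 0.39 -0.71 -0.44] M [-0.014 -0.075 -0.082] q6t 0.623 w 0.0140
t6.15 pos [ 0.547  -0.1721  0.1283] yaw 0.2995 tz [ 0.0047 -0.0011] F [ 1.02 -0.27 -0.9 ] M [-0.043 -0.041 -0.063] q6t 0.610 w 0.0137
```

```bash
python3 -m creep '[[0,0,0,0,0,0.04,0],[0,0,0,0,0,0.03,0]]' >/dev/null; python3 o.py;python3 -m creep '[[0,0,0,0,0,0.02,0]]'>/dev/null; python3 o.py;python3 -m creep '[[0,0,0,0,0,0.015,0]]'>/dev/null; python3 o.py;python3 -m creep '[[0,0,0,0,0,0.015,0]]' >/dev/null; python3 o.py
```

```text
t6.35 pos [ 0.5471 -0.1721  0.1283] yaw 0.3725 tz [ 0.0048 -0.0006] F [-0.05 -0.43 -1.67] M [-0.031 -0.054 -0.096] q6t 0.310 w 0.0134
t6.45 pos [ 0.5471 -0.1721  0.1283] yaw 0.3935 tz [ 0.0049 -0.0004] F [-0.11 -0.44 -0.7 ] M [-0.037 -0.003 -0.107] q6t 0.109 w 0.0136
t6.55 pos [ 0.5471 -0.172   0.1283] yaw 0.4093 tz [ 0.005  -0.0003] F [ 0.07 -0.46 -0.05] M [-0.083 -0.001 -0.124] q6t 0.089 w 0.0138
t6.65 pos [ 0.5471 -0.172   0.1283] yaw 0.4250 tz [ 0.005  -0.0002] F [ 0.11  0.27 -0.77] M [-0.065 -0.089 -0.086] q6t 0.167 w 0.0138
```

```bash
cat >> o.py <<'E'
import sys
if len(sys.argv)>1 and o['moment'][2]<-float(sys.argv[1]): print('STOP'); sys.exit(1)
E
m(){ python3 o.py 0.19; }
python3 -m creep '[[0,0,0,0,0,0.015,0]]' >/dev/null; m && python3 -m creep '[[0,0,0,0,0,0.015,0]]' >/dev/null && m && python3 -m creep '[[0,0,0,0,0,0.015,0]]' >/dev/null && m && python3 -m creep '[[0,0,0,0,0,0.015,0]]' >/dev/null && m && python3 -m creep '[[0,0,0,0,0,0.015,0]]' >/dev/null && m && python3 -m creep '[[0,0,0,0,0,0.015,0]]' >/dev/null && m && python3 -m creep '[[0,0,0,0,0,0.015,0]]' >/dev/null && m && python3 -m creep '[[0,0,0,0,0,0.015,0]]' >/dev/null && m
```

```text
t6.75 pos [ 0.5471 -0.1721  0.1283] yaw 0.4408 tz [ 0.005  -0.0001] F [ 0.5   0.16 -0.63] M [-0.039 -0.065 -0.096] q6t 0.183 w 0.0138
t6.85 pos [ 0.5471 -0.172   0.1283] yaw 0.4569 tz [ 0.005 -0.   ] F [ 0.24  0.07 -0.87] M [-0.039 -0.051 -0.1  ] q6t 0.188 w 0.0134
t6.95 pos [ 0.5471 -0.172   0.1283] yaw 0.4732 tz [0.005  0.0001] F [-0.79 -0.54 -0.61] M [-0.026 -0.072 -0.003] q6t 0.189 w 0.0140
t7.05 pos [ 0.5471 -0.172   0.1283] yaw 0.4894 tz [0.005  0.0002] F [-0.06  0.49 -0.26] M [-0.01  -0.1   -0.071] q6t 0.188 w 0.0138
t7.15 pos [ 0.5471 -0.172   0.1283] yaw 0.5058 tz [0.005  0.0003] F [-0.08 -0.13 -0.82] M [-0.011 -0.105 -0.117] q6t 0.188 w 0.0138
t7.25 pos [ 0.5471 -0.172   0.1283] yaw 0.5221 tz [0.005  0.0004] F [-0.37  0.13 -0.42] M [-0.051 -0.068 -0.099] q6t 0.188 w 0.0140
t7.35 pos [ 0.5471 -0.172   0.1283] yaw 0.5384 tz [0.005  0.0005] F [-0.74 -0.57 -2.03] M [ 0.01  -0.025 -0.126] q6t 0.188 w 0.0136
t7.45 pos [ 0.5471 -0.172   0.1283] yaw 0.5548 tz [0.005  0.0005] F [-0.42 -0.24 -0.5 ] M [-0.004 -0.025 -0.073] q6t 0.187 w 0.0138
```

```bash
cat >> o.py <<'E'
if len(sys.argv)>2 and abs(o['tau'][5])>float(sys.argv[2]): print('STOPtau'); sys.exit(1)
E
m(){ python3 o.py 0.24 0.26; }
python3 -m creep '[[0,0,0,0,0,0.015,0]]' >/dev/null; m && python3 -m creep '[[0,0,0,0,0,0.015,0]]' >/dev/null && m && python3 -m creep '[[0,0,0,0,0,0.015,0]]' >/dev/null && m && python3 -m creep '[[0,0,0,0,0,0.015,0]]' >/dev/null && m && python3 -m creep '[[0,0,0,0,0,0.015,0]]' >/dev/null && m && python3 -m creep '[[0,0,0,0,0,0.015,0]]' >/dev/null && m && python3 -m creep '[[0,0,0,0,0,0.015,0]]' >/dev/null && m && python3 -m creep '[[0,0,0,0,0,0.015,0]]' >/dev/null && m && python3 -m creep '[[0,0,0,0,0,0.015,0]]' >/dev/null && m && python3 -m creep '[[0,0,0,0,0,0.015,0]]' >/dev/null && m && python3 -m creep '[[0,0,0,0,0,0.015,0]]' >/dev/null && m && python3 -m creep '[[0,0,0,0,0,0.015,0]]' >/dev/null && m
```

```text
t7.55 pos [ 0.5471 -0.172   0.1283] yaw 0.5711 tz [0.005  0.0007] F [ 0.83  1.02 -0.95] M [-0.04  -0.093 -0.069] q6t 0.187 w 0.0137
t7.65 pos [ 0.5471 -0.172   0.1283] yaw 0.5875 tz [0.005  0.0007] F [-1.25  0.62 -0.9 ] M [-0.027 -0.127 -0.09 ] q6t 0.187 w 0.0140
t7.75 pos [ 0.5471 -0.172   0.1283] yaw 0.6039 tz [0.005  0.0008] F [-0.2  -0.6  -1.11] M [-0.018 -0.107 -0.123] q6t 0.182 w 0.0134
t7.85 pos [ 0.5471 -0.172   0.1283] yaw 0.6202 tz [0.0049 0.0008] F [-0.55 -0.09 -0.36] M [-0.091  0.026 -0.144] q6t 0.149 w 0.0135
t7.95 pos [ 0.547  -0.172   0.1283] yaw 0.6365 tz [0.0047 0.0009] F [-1.56  0.11 -1.04] M [-0.15   0.002 -0.178] q6t 0.114 w 0.0137
t8.05 pos [ 0.5469 -0.1722  0.1283] yaw 0.6528 tz [0.0046 0.0008] F [-0.71 -1.54 -0.77] M [-0.198  0.086 -0.14 ] q6t 0.086 w 0.0139
t8.15 pos [ 0.5468 -0.1723  0.1283] yaw 0.6691 tz [0.0044 0.0007] F [-1.71 -1.37 -0.44] M [-0.315  0.185 -0.223] q6t 0.065 w 0.0136
t8.25 pos [ 0.5467 -0.1724  0.1283] yaw 0.6853 tz [0.0041 0.0006] F [-1.64 -1.3  -1.07] M [-0.291  0.112 -0.274] q6t 0.011 w 0.0138
STOP
```

```bash
m(){ python3 o.py 0.42; }
python3 -m creep '[[0,0,0,0,0,0.015,0]]' >/dev/null; m && python3 -m creep '[[0,0,0,0,0,0.015,0]]' >/dev/null && m; python3 -c "
from h import *
c=cap('wrist','w7');o=env.get_obs();P=wpts(c,o);z=P[...,2]
m=(c['z_map']>0)&(abs(P[...,0]-.546)<.04)&(abs(P[...,1]+.172)<.04)&(z>.176)&(z<.19); q=P[m]
r=cv2.minAreaRect((q[:,:2]*1000).astype(np.float32)); print(m.sum(),r)"
```

```text
t8.35 pos [ 0.5467 -0.1725  0.1283] yaw 0.7014 tz [0.0041 0.0007] F [-1.68 -1.45 -0.44] M [-0.184  0.059 -0.332] q6t -0.068 w 0.0139
t8.45 pos [ 0.5467 -0.1725  0.1283] yaw 0.7174 tz [0.0041 0.0008] F [-1.89 -1.01  0.44] M [-0.142  0.154 -0.374] q6t -0.147 w 0.0135
2488 ((548.027587890625, -170.0974578857422), (38.45756149291992, 56.79936599731445), 62.02587127685547)
```

View pics/w7.png

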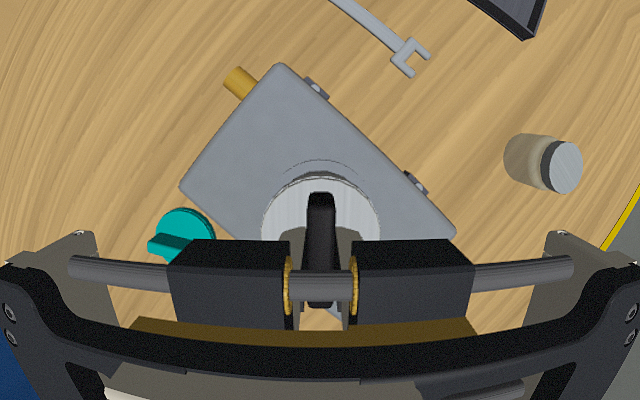

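```bash
python3 -m creep '[[0,0,0,0,0,0,0],[0,0,0,0,0,0,0]]' >/dev/null; python3 o.py; python3 -m creep '[[0,0,0,0,0,0,0],[0,0,0,0,0,0,0],[0,0,0,0,0,0,0]]' >/dev/null; python3 o.py
```

```text
t8.70 pos [ 0.5466 -0.1725  0.1283] yaw 0.7181 tz [0.004 0.001] F [-1.23 -1.23 -0.26] M [-0.232  0.082 -0.404] q6t -0.434 w 0.0138
t9.00 pos [ 0.5467 -0.1724  0.1283] yaw 0.7178 tz [0.004 0.001] F [-0.1  -2.12 -0.88] M [-0.205  0.112 -0.381] q6t -0.390 w 0.0138
```

```bash
python3 -m creep '[[0,0,0,0,0,0,0],[0,0,0,0,0,0,0],[0,0,0,0,0,0,0],[0,0,0,0,0,0,0]]' >/dev/null; python3 o.py; python3 -m creep '[[0,0,0,0,0,0,0],[0,0,0,0,0,0,0],[0,0,0,0,0,0,0],[0,0,0,0,0,0,0]]' >/dev/null; python3 o.py
```

```text
t9.40 pos [ 0.5467 -0.1725  0.1283] yaw 0.7177 tz [0.0041 0.0009] F [-1.6  -0.77 -0.27] M [-0.223  0.092 -0.37 ] q6t -0.389 w 0.0140
t9.80 pos [ 0.5466 -0.1725  0.1283] yaw 0.7177 tz [0.004 0.001] F [-0.79 -0.46 -0.88] M [-0.179  0.127 -0.349] q6t -0.389 w 0.0140
```

```bash
python3 -m creep '[[0,0,0,0,0,-0.05,0],[0,0,-0.15,0,0,0,0]]' 55 >/dev/null; python3 o.py; python3 -m creep '[[0,0,-0.15,0,0,0,0]]' >/dev/null; python3 o.py; python3 -m creep '[[0,0,-0.15,0,0,0,0]]' >/dev/null; python3 o.py
```

```text
t10.00 pos [ 0.5468 -0.1726  0.1274] yaw 0.6673 tz [0.0044 0.0003] F [-3.54  0.1   8.45] M [-0.103  0.777 -0.162] q6t 0.536 w 0.0136
t10.10 pos [ 0.5468 -0.1726  0.1265] yaw 0.6685 tz [0.0045 0.0001] F [-5.53  0.65  9.42] M [ 0.039  0.891 -0.149] q6t -0.071 w 0.0134
t10.20 pos [ 0.5468 -0.1726  0.1258] yaw 0.6699 tz [ 0.0047 -0.0002] F [-5.38  0.79  9.22] M [ 0.117  0.903 -0.111] q6t -0.073 w 0.0135
```

```bash
python3 -m creep '[[-0.03,0,-0.2,0,0.001,0,0]]' >/dev/null; python3 o.py; python3 -m creep '[[-0.03,0,-0.2,0,0,0,0]]' >/dev/null; python3 o.py; python3 -m creep '[[-0.02,0,-0.15,0,0,0,0]]' >/dev/null; python3 o.py
```

```text
t10.30 pos [ 0.5468 -0.1726  0.1248] yaw 0.6713 tz [ 0.0045 -0.0005] F [-2.75  1.29 10.44] M [ 0.199  0.634 -0.161] q6t -0.090 w 0.0138
t10.40 pos [ 0.5469 -0.1726  0.1238] yaw 0.6727 tz [ 0.0055 -0.0008] F [-3.07  0.99  9.9 ] M [ 0.144  0.678 -0.042] q6t -0.003 w 0.0136
t10.50 pos [ 0.5469 -0.1726  0.1232] yaw 0.6743 tz [ 0.0062 -0.0012] F [-4.56  1.27 10.05] M [ 0.14   0.85  -0.008] q6t -0.010 w 0.0136
```

```bash
cat > d.py <<'E'
from h import *
from scipy.optimize import least_squares
o=env.get_obs();c=cap('wrist');P=wpts(c,o);z=P[...,2]
ok=(c['z_map']>0); r=np.hypot(P[...,0]-.546,P[...,1]+.172)
for nm,m in [('disc',ok&(r<.033)&(abs(z-.149)<.008)),('bar',ok&(r<.030)&(abs(z-.180)<.008)&(c['image'].sum(-1)<120)),('tank',ok&(r<.09)&(r>.045)&(abs(z-.097)<.006))]:
    print(nm,m.sum(),'med z',np.median(z[m]).round(4),'mean',z[m].mean().round(4))
E
python3 d.py
```

```text
disc 3599 med z 0.146 mean 0.1465
bar 1192 med z 0.1774 mean 0.1775
tank 16115 med z 0.0969 mean 0.0969
```

```bash
m(){ python3 o.py 0.42; }
python3 -m creep '[[0,0,-0.07,0,0,0.03,0]]' >/dev/null; m && python3 -m creep '[[0,0,-0.07,0,0,0.03,0]]' >/dev/null && m && python3 -m creep '[[0,0,-0.07,0,0,0.03,0]]' >/dev/null && m
```

```text
t10.65 pos [ 0.5473 -0.1726  0.1235] yaw 0.7061 tz [ 0.0073 -0.0015] F [-3.02 -0.21 10.94] M [ 0.153  0.652 -0.023] q6t 0.884 w 0.0140
t10.75 pos [ 0.5476 -0.1727  0.1238] yaw 0.7387 tz [ 0.0084 -0.0016] F [-3.33 -0.08  6.44] M [ 0.157  0.646 -0.015] q6t 0.502 w 0.0139
t10.85 pos [ 0.5479 -0.1726  0.1239] yaw 0.7715 tz [ 0.009  -0.0016] F [-3.13  0.3   4.58] M [ 0.024  0.584 -0.087] q6t 0.473 w 0.0135
```

```bash
m(){ python3 o.py 0.42; }
python3 d.py; python3 -m creep '[[-0.08,0,-0.15,0.0015,0.006,0.03,0]]' >/dev/null; m; python3 d.py
```

```text
disc 3706 med z 0.1466 mean 0.147
bar 1171 med z 0.1779 mean 0.1779
tank 16022 med z 0.0969 mean 0.0968
t11.00 pos [ 0.5479 -0.1726  0.1235] yaw 0.8054 tz [ 0.0052 -0.0004] F [-0.96  0.88 10.79] M [ 0.27  -0.015 -0.018] q6t 0.807 w 0.0136
disc 3759 med z 0.1462 mean 0.1466
bar 1148 med z 0.1776 mean 0.1776
tank 16021 med z 0.0969 mean 0.0968
```

```bash
m(){ python3 o.py 0.35; }
python3 -m creep '[[-0.05,0,-0.13,0,0.002,0.04,0]]' >/dev/null; m && python3 -m creep '[[-0.05,0,-0.1,0,0.002,0.05,0]]' >/dev/null && m && python3 -m creep '[[-0.05,0,-0.1,0,0.001,0.06,0]]' >/dev/null && m && python3 -m creep '[[-0.03,0,-0.1,0,0.001,0.06,0]]' >/dev/null && m
```

```text
t11.15 pos [ 0.5482 -0.1727  0.1234] yaw 0.8502 tz [ 0.0049 -0.0006] F [-1.78  0.79 11.33] M [0.196 0.376 0.004] q6t 1.100 w 0.0141
t11.25 pos [ 0.5484 -0.1727  0.1235] yaw 0.9034 tz [ 0.0048 -0.0009] F [-2.51  0.54 10.41] M [ 0.252  0.468 -0.132] q6t 0.911 w 0.0136
t11.35 pos [ 0.5485 -0.1727  0.1237] yaw 0.9670 tz [ 0.0052 -0.001 ] F [-4.3   0.16  9.29] M [ 0.207  0.703 -0.081] q6t 1.096 w 0.0133
t11.45 pos [ 0.5485 -0.1727  0.1237] yaw 1.0309 tz [ 0.0051 -0.0011] F [-3.77  0.17  9.43] M [ 0.106  0.864 -0.087] q6t 0.955 w 0.0139
```

```bash
m(){ python3 o.py 0.35; }
python3 -m creep '[[-0.12,0,-0.14,0,0.001,0.06,0]]' >/dev/null; m && python3 -m creep '[[-0.12,0,-0.12,0,0.001,0.06,0]]' >/dev/null && m && python3 -m creep '[[-0.1,0,-0.1,0,0.001,0.06,0]]' >/dev/null && m && python3 -m creep '[[-0.1,0,-0.1,0,0.001,0.06,0]]' >/dev/null && m; python3 d.py
```

```text
t11.55 pos [ 0.5482 -0.1728  0.1236] yaw 1.0948 tz [ 0.0064 -0.0014] F [0.35 1.34 9.7 ] M [ 0.317 -0.215 -0.08 ] q6t 1.016 w 0.0134
t11.65 pos [ 0.5482 -0.1728  0.1237] yaw 1.1587 tz [ 0.0087 -0.0016] F [1.   0.92 9.36] M [ 0.353 -0.21   0.002] q6t 1.022 w 0.0141
t11.75 pos [ 0.5482 -0.1728  0.1241] yaw 1.2227 tz [ 0.0105 -0.0017] F [-2.39  0.44  9.03] M [ 0.39   0.223 -0.037] q6t 0.994 w 0.0134
t11.85 pos [ 0.5482 -0.1728  0.1243] yaw 1.2867 tz [ 0.0121 -0.0016] F [0.23 1.44 8.54] M [ 0.345  0.163 -0.1  ] q6t 1.006 w 0.0139
disc 3772 med z 0.147 mean 0.1473
bar 1039 med z 0.1782 mean 0.1782
tank 15155 med z 0.097 mean 0.0969
```

```bash
m(){ python3 o.py 0.35; }
python3 -m creep '[[0,0,-0.25,0,0.006,0.03,0]]' >/dev/null; m && python3 -m creep '[[0,0,-0.2,0,0.004,0.05,0]]' >/dev/null && m && python3 -m creep '[[0,0,-0.12,0,0.002,0.05,0]]' >/dev/null && m && python3 -m creep '[[0,0,-0.12,0,0.001,0.05,0]]' >/dev/null && m; python3 d.py
```

```text
t12.00 pos [ 0.5485 -0.1728  0.1231] yaw 1.3230 tz [ 0.0073 -0.0017] F [-7.35  1.27 12.73] M [ 0.328  1.262 -0.112] q6t 0.667 w 0.0138
t12.10 pos [ 0.5485 -0.1728  0.1223] yaw 1.3760 tz [ 0.0034 -0.0017] F [-7.37 -0.38 13.25] M [ 0.096  1.315 -0.147] q6t 0.928 w 0.0133
t12.20 pos [ 0.5485 -0.1729  0.1221] yaw 1.4296 tz [ 0.0014 -0.002 ] F [-6.77 -0.58 12.4 ] M [ 0.028  1.211 -0.109] q6t 0.771 w 0.0137
t12.30 pos [ 0.5484 -0.173   0.122 ] yaw 1.4831 tz [ 0.0004 -0.0024] F [-7.36  0.43 12.2 ] M [ 0.156  1.117 -0.152] q6t 0.774 w 0.0137
disc 3898 med z 0.1448 mean 0.1453
bar 1005 med z 0.1761 mean 0.1765
tank 15268 med z 0.0969 mean 0.0969
```

```bash
m(){ python3 o.py 0.35; }
python3 -m creep '[[-0.1,0,-0.1,0,0,0.04,0]]' >/dev/null; m; python3 -m creep '[[-0.1,0,-0.08,0,0,0.03,0]]' >/dev/null; m
python3 - <<'E'
from h import *
o=env.get_obs();c=cap('wrist','w8');P=wpts(c,o);z=P[...,2]
ok=(c['z_map']>0); r=np.hypot(P[...,0]-.546,P[...,1]+.172)
m=ok&(r<.034)&(z>.168)&(z<.182)&(c['image'].sum(-1)<120); q=P[m][:,:2]; w,v=np.linalg.eigh(np.cov(q.T)); print('bar',m.sum(),np.degrees(np.arctan2(v[1,1],v[0,1])),cv2.minAreaRect((q*1000).astype(np.float32)))
m=ok&(abs(z-.097)<.003)&(r<.14); print('tank',cv2.minAreaRect((P[m][:,:2]*1000).astype(np.float32)))
E
```

```text
t12.45 pos [ 0.5482 -0.1731  0.1223] yaw 1.5285 tz [ 0.0027 -0.0029] F [-1.26  1.53 10.16] M [ 0.437 -0.118 -0.063] q6t 1.087 w 0.0136
t12.55 pos [ 0.5482 -0.1731  0.1228] yaw 1.5615 tz [ 0.0054 -0.0033] F [-0.38  1.43 10.17] M [ 0.472 -0.027 -0.052] q6t 0.342 w 0.0136
bar 1014 179.41211644883623 ((547.1211547851562, -173.9315643310547), (16.38068199157715, 57.09818649291992), 86.15596771240234)
tank ((546.2758178710938, -172.79931640625), (127.84278869628906, 198.29293823242188), 88.85953521728516)
```

View pics/w8.png

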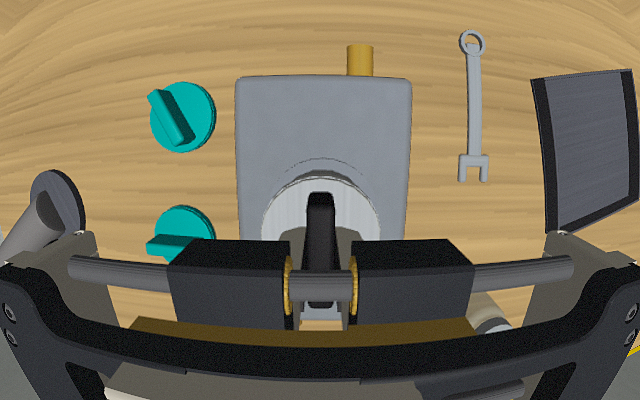

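```bash
python3 -m creep '[[0,0,0.2,0,0.004,0,0]]' >/dev/null; python3 o.py;python3 -m creep '[[0,0,0.25,0.002,0.002,0,0]]' >/dev/null; python3 o.py;python3 -m creep '[[0,0,0.25,0,0,0,0]]' >/dev/null; python3 o.py;python3 -m creep '[[0,0,0.25,0,0,0,0]]' >/dev/null; python3 o.py
```

```text
t12.70 pos [ 0.5484 -0.173   0.1257] yaw 1.5650 tz [ 0.0023 -0.0035] F [-5.31 -0.04  5.86] M [ 0.106  0.949 -0.054] q6t -0.090 w 0.0135
t12.80 pos [ 0.5484 -0.1729  0.1287] yaw 1.5667 tz [ 0.0001 -0.0017] F [-3.27 -1.81  1.78] M [-0.139  0.558 -0.031] q6t 0.035 w 0.0138
t12.90 pos [ 0.5483 -0.1729  0.1315] yaw 1.5678 tz [-0.0001 -0.0017] F [-1.5  -1.43 -0.22] M [-0.064  0.243  0.001] q6t -0.028 w 0.0138
t13.00 pos [ 0.5483 -0.1728  0.1339] yaw 1.5683 tz [-0.0002 -0.0016] F [-1.17  0.2  -3.12] M [ 0.094 -0.073  0.006] q6t -0.006 w 0.0138
```

```bash
python3 -m creep '[[0,0,0.4,0,0,0,0],[0,0,0.4,0,0,0,0]]' >/dev/null; python3 o.py;python3 -m creep '[[0,0,0.5,0,0,0,0],[0,0,0.6,0,0,0,0]]' >/dev/null; python3 o.py;python3 -m creep '[[0,0,1,0,0,0,0],[0,0,1.5,0,0,0,0]]' >/dev/null; python3 o.py;python3 d.py
```

```text
t13.20 pos [ 0.5482 -0.1725  0.1417] yaw 1.5689 tz [-0.0005 -0.0009] F [ 0.04 -0.55 -2.37] M [ 0.037 -0.2    0.036] q6t -0.003 w 0.0136
t13.40 pos [ 0.5483 -0.1723  0.1531] yaw 1.5690 tz [-0.0007 -0.0005] F [-0.22  0.37 -2.23] M [ 0.086 -0.141 -0.011] q6t -0.001 w 0.0134
t13.60 pos [ 0.5477 -0.172   0.1788] yaw 1.5692 tz [-0.0024  0.0002] F [ 0.59 -1.   -1.74] M [ 0.019 -0.106 -0.006] q6t 0.000 w 0.0137
disc 0 med z nan mean nan
bar 0 med z nan mean nan
tank 9860 med z 0.0969 mean 0.0968
  return _methods._mean(a, axis=axis, dtype=dtype,
  ret = ret.dtype.type(ret / rcount)
d.py:6: RuntimeWarning: Mean of empty slice.
  print(nm,m.sum(),'med z',np.median(z[m]).round(4),'mean',z[m].mean().round(4))
```

```bash
python3 -m creep '[[0,0,3,0,0,0,0],[-0.5,3,1.5,0,0,0,0],[-0.8,4.5,0,0,0,0,0],[-0.8,4.5,0,0,0,0,0],[-0.8,4.5,0,0,0,0,0]]' >/dev/null; python3 o.py;python3 -m creep '[[-0.8,4.5,0,0,0,0,0],[-0.8,4.5,0,0,0,0,0],[-0.8,4.5,0,0,0,0,0],[-0.8,4,0,0,0,0,0],[0,1,0,0,0,0,0]]' >/dev/null; python3 o.py; python3 -m creep '[[0,0,0,0,0,0,0],[0,0,0,0,0,0,0]]' >/dev/null; python3 o.py
python3 - <<'E'
from h import *
o=env.get_obs();c=cap('wrist','w9');s=cap('scene','s9')
E
```

```text
t14.15 pos [ 0.5202 -0.0074  0.231 ] yaw 1.5618 tz [ 0.0071 -0.0029] F [ 1.62  0.53 -2.42] M [ 0.086 -0.193  0.026] q6t -1.510 w 0.0138
t14.65 pos [0.485  0.1881 0.2334] yaw 1.5642 tz [ 0.0114 -0.0012] F [ 0.22 -0.88 -3.  ] M [ 0.039 -0.154 -0.055] q6t 0.400 w 0.0137
t14.85 pos [0.485  0.1886 0.2338] yaw 1.5668 tz [ 0.0122 -0.0013] F [ 0.55  0.41 -2.57] M [ 0.014 -0.119 -0.054] q6t 0.095 w 0.0136
```

View pics/s9.png

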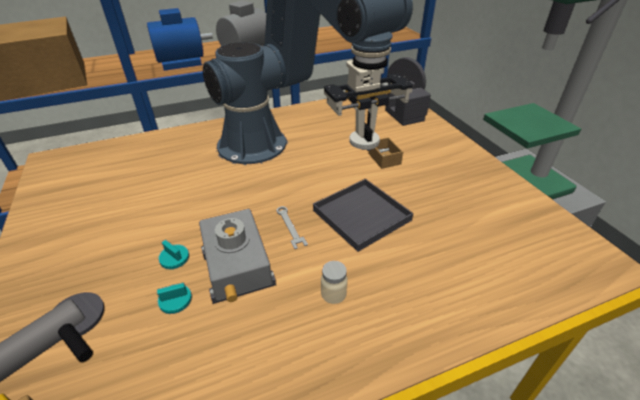

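View pics/w9.png

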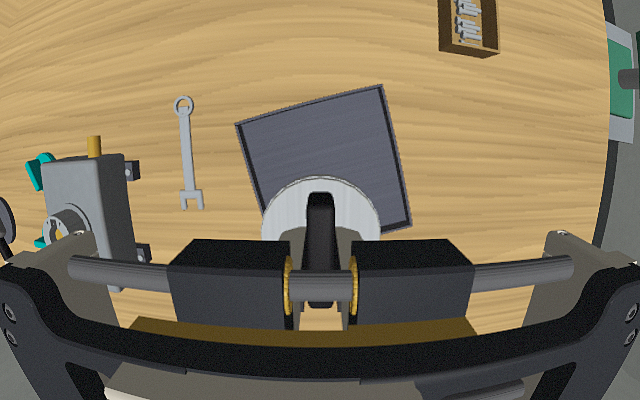

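```bash
cat > pl.py <<'E'
from h import *
import sys
o=env.get_obs();c=cap('wrist');P=wpts(c,o);R=Ro.from_quat(o['tool_rot']).as_matrix();T=(P-o['ee_pos'])@R
m=(c['z_map']>0)&(np.hypot(T[...,0],T[...,1])<.034)&(abs(T[...,2]+.022)<.006)&(c['image'].min(-1)>110)
q=P[m]; A=np.c_[q[:,:2]-o['ee_pos'][:2],np.ones(len(q))]; k=np.linalg.lstsq(A,q[:,2],rcond=None)[0]
res=q[:,2]-A@k; g=abs(res)<.002; k=np.linalg.lstsq(A[g],q[g,2],rcond=None)[0]
print('n',g.sum(),'slopes dz/dx,dz/dy',k[:2].round(4),'disc z at TCP axis',k[2].round(4),'span',np.ptp(q[:,:2],axis=0).round(3),'TCPz',o['ee_pos'][2].round(4),'tz',R[:,2].round(4))
for nm,mm in [('floor',(abs(P[...,2]-.004)<.004)&(abs(P[...,0]-.488)<.085)&(abs(P[...,1]-.197)<.085)&(c['z_map']>0))]: print(nm,mm.sum(),np.median(P[mm][:,2]) if mm.any() else None)
E
python3 -m creep '[[0.3,0.7,0,0.001,0.012,0,0],[0,0,0,0,0,0,0],[0,0,0,0,0,0,0]]' >/dev/null; python3 o.py; python3 pl.py
```

```text
t15.25 pos [0.4894 0.1933 0.2338] yaw 1.5618 tz [-0.0009 -0.0004] F [ 0.94 -0.42 -2.43] M [ 0.041 -0.192 -0.02 ] q6t 0.006 w 0.0134
n 3428 slopes dz/dx,dz/dy [-0.0044 -0.0028] disc z at TCP axis 0.2565 span [0.035 0.068] TCPz 0.2338 tz [-9.e-04 -4.e-04 -1.e+00]
floor 9254 0.0036299435043972844
```

```bash
python3 -m creep '[[0,0.2,-3,0,0,0,0],[0,0,-4,0,0,0,0],[0,0,-4,0,0,0,0],[0,0,-4,0,0,0,0],[0,0,-2.5,0,0,0,0]]' >/dev/null; python3 o.py; python3 -m creep '[[0,0,-1.5,0,0,0,0],[0,0,-1,0,0,0,0],[0,0,0,0,0,0,0]]' >/dev/null; python3 o.py; python3 pl.py
```

```text
t15.80 pos [0.4921 0.195  0.0576] yaw 1.5606 tz [0.0099 0.0025] F [-0.38  0.28 -2.13] M [ 0.109 -0.095 -0.024] q6t 0.002 w 0.0135
t16.10 pos [0.4903 0.194  0.0282] yaw 1.5600 tz [0.0044 0.0008] F [ 0.63 -0.55 -2.38] M [ 0.059 -0.142 -0.044] q6t 0.000 w 0.0137
n 3429 slopes dz/dx,dz/dy [ 0.0021 -0.0003] disc z at TCP axis 0.0509 span [0.035 0.068] TCPz 0.0282 tz [ 4.4e-03  8.0e-04 -1.0e+00]
floor 26288 0.003611780498555728
```

```bash
python3 -m creep '[[0,0,-0.8,0,0.001,0,0],[0,0,-0.4,0,0,0,0],[0,0,-0.2,0,0,0,0],[0,0,0,0,0,0,0]]' >/dev/null; python3 o.py; python3 pl.py; python3 -m creep '[[0,0,-0.15,0,0,0,0]]' >/dev/null; python3 o.py; python3 -m creep '[[0,0,-0.1,0,0,0,0]]' >/dev/null; python3 o.py
```

```text
t16.55 pos [0.4926 0.1946 0.0165] yaw 1.5600 tz [0.009  0.0025] F [-0.08 -0.18 -2.51] M [ 0.133 -0.161  0.016] q6t -0.001 w 0.0137
n 3430 slopes dz/dx,dz/dy [ 0.0053 -0.0005] disc z at TCP axis 0.0392 span [0.035 0.068] TCPz 0.0165 tz [ 0.009   0.0025 -1.    ]
floor 29419 0.0036119004954362263
t16.70 pos [0.493  0.1947 0.0154] yaw 1.5600 tz [0.0098 0.0028] F [ 0.03 -0.2  -2.11] M [ 0.072 -0.182  0.014] q6t -0.000 w 0.0138
t16.80 pos [0.4931 0.1948 0.0145] yaw 1.5601 tz [0.0101 0.0028] F [ 0.66 -1.19 -2.18] M [ 0.069 -0.137 -0.013] q6t -0.000 w 0.0140
```

```bash
m(){ python3 o.py; python3 -c "
from rig import env;import sys;sys.exit(1 if env.get_obs()['force'][2]>0.3 else 0)"; }
python3 -m creep '[[0,0,-0.15,0.001,0.006,0,0]]' >/dev/null; m && python3 -m creep '[[0,0,-0.12,0,0,0,0]]' >/dev/null && m && python3 -m creep '[[0,0,-0.1,0,0,0,0]]' >/dev/null && m && python3 -m creep '[[0,0,-0.1,0,0,0,0]]' >/dev/null && m &&  python3 -m creep '[[0,0,-0.1,0,0,0,0]]' >/dev/null && m && python3 -m creep '[[0,0,-0.1,0,0,0,0]]' >/dev/null && m && python3 -m creep '[[0,0,-0.1,0,0,0,0]]' >/dev/null && m
```

```text
t16.90 pos [0.4931 0.1948 0.0131] yaw 1.5602 tz [0.0041 0.0039] F [ 0.37 -0.13 -2.17] M [ 0.075 -0.14   0.05 ] q6t 0.140 w 0.0137
t17.00 pos [0.4932 0.1948 0.0118] yaw 1.5601 tz [0.004 0.004] F [ 0.18 -0.94 -2.42] M [ 0.013 -0.144  0.021] q6t -0.048 w 0.0137
t17.10 pos [0.4932 0.1948 0.0106] yaw 1.5601 tz [0.0038 0.004 ] F [ 0.84  0.03 -2.26] M [ 0.072 -0.121  0.016] q6t -0.005 w 0.0141
t17.20 pos [0.4932 0.1948 0.0096] yaw 1.5600 tz [0.0039 0.004 ] F [ 0.04  0.08 -3.04] M [ 0.087 -0.096 -0.027] q6t -0.004 w 0.0135
t17.30 pos [0.4934 0.1948 0.0088] yaw 1.5600 tz [0.0041 0.0041] F [-5.96 -2.87 16.41] M [-0.398  1.076 -0.039] q6t -0.001 w 0.0134
```

```bash
python3 -m creep '[[0,0,0.03,0,0,0,0]]' >/dev/null; python3 o.py; python3 -m creep '[[0,0,0.02,0,0,0,0]]' 10 >/dev/null; python3 o.py;  python3 pl.py
```

```text
t17.40 pos [0.4934 0.1949 0.0092] yaw 1.5601 tz [0.0041 0.0041] F [-0.25  0.45 -2.4 ] M [ 0.086 -0.148  0.07 ] q6t -0.001 w 0.0136
t17.50 pos [0.4934 0.1949 0.0094] yaw 1.5601 tz [0.0042 0.0041] F [-0.3   0.66 -2.34] M [ 0.031 -0.191 -0.059] q6t 0.000 w 0.0140
n 3417 slopes dz/dx,dz/dy [-0.001   0.0039] disc z at TCP axis 0.032 span [0.036 0.068] TCPz 0.0094 tz [ 0.0042  0.0041 -1.    ]
floor 31274 0.0036222114542941134
```

Contact was at 0.0088, and the cap now hangs about 0.5 mm above the tray floor. I'll lower it to a touch and then open the fingers.

```bash
python3 -m creep '[[0,0,-0.02,0,0,0,0],[0,0,-0.02,0,0,0,0]]' >/dev/null; python3 o.py; python3 -m creep '[[0,0,-0.01,0,0,0,0]]' >/dev/null; python3 o.py
```

```text
t17.75 pos [0.4934 0.1949 0.0089] yaw 1.5601 tz [0.0042 0.0041] F [-0.31 -0.18  1.06] M [ 0.085 -0.026 -0.016] q6t -0.001 w 0.0140
t17.85 pos [0.4934 0.1949 0.0089] yaw 1.5600 tz [0.0042 0.0041] F [-1.51 -0.3   2.92] M [-0.022  0.086 -0.008] q6t -0.006 w 0.0142
```

```bash
python3 -m creep '[[0,0,0,0,0,0,0.2],[0,0,0,0,0,0,0.3],[0,0,0,0,0,0,0.4],[0,0,0,0,0,0,0.5]]' >/dev/null; python3 o.py; python3 -m creep '[[0,0,1,0,0,0,0.5],[0,0,2,0,0,0,0.5],[0,0,4,0,0,0,0.5],[0,0,5,0,0,0,0.6],[0,0,5,0,0,0,0.6]]' >/dev/null; python3 o.py
python3 - <<'E'
from h import *
o=env.get_obs();c=cap('wrist','w10');P=wpts(c,o)
m=(c['z_map']>0)&(np.hypot(P[...,0]-.493,P[...,1]-.195)<.04)
for lo,hi in [(.024,.04),(.055,.07)]:
    q=P[m&(P[...,2]>lo)&(P[...,2]<hi)]; A=np.c_[q[:,:2]-q[:,:2].mean(0),np.ones(len(q))]; k=np.linalg.lstsq(A,q[:,2],rcond=None)[0]; print(len(q),np.median(q,0).round(4),'slope',k[:2].round(4),cv2.minAreaRect((q[:,:2]*1000).astype(np.float32)))
s=cap('scene'); I=cv2.cvtColor(s['image'],cv2.COLOR_RGB2BGR)[130:290,180:430]; cv2.imwrite('pics/s10.png',cv2.resize(I,None,fx=3,fy=3,interpolation=cv2.INTER_CUBIC))
E
```

```text
t18.25 pos [0.494  0.195  0.0093] yaw 1.5601 tz [0.0055 0.0045] F [0.04 0.77 0.32] M [ 0.067 -0.089  0.012] q6t 0.000 w 0.0379
t18.75 pos [0.4895 0.1936 0.1806] yaw 1.5599 tz [-0.0055  0.0012] F [ 0.9   0.33 -0.07] M [ 0.09  -0.203 -0.042] q6t -0.007 w 0.0549
2415 [0.4906 0.1955 0.0315] slope [ 0.0066 -0.0011] ((492.6537170410156, 194.8153533935547), (72.05776977539062, 70.28186798095703), 89.88864135742188)
717 [0.4915 0.194  0.0633] slope [0.0083 0.0535] ((492.9483642578125, 194.36790466308594), (13.328916549682617, 58.260948181152344), 89.15025329589844)
```

View pics/s10.png

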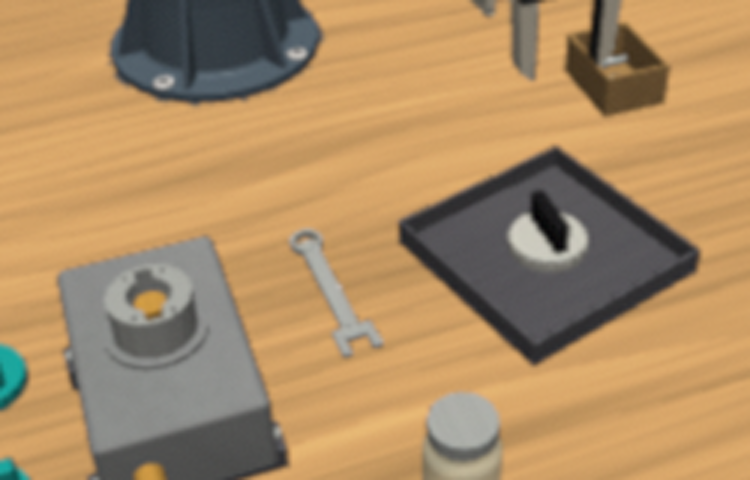

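View pics/w10.png

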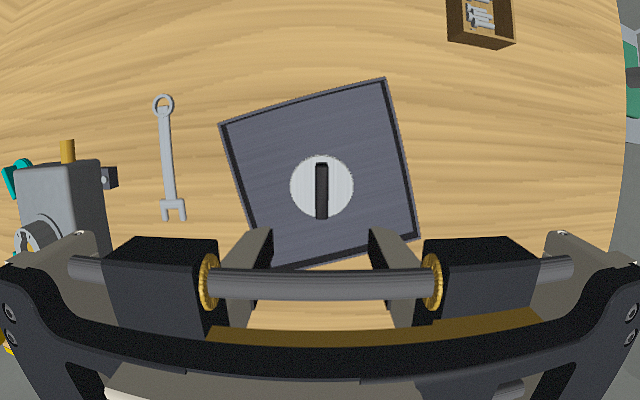

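The cap stands level in the middle of the tray, at (545,238) in the scene crop and (320,187) in the wrist view. Its disc top is 32 mm up, as it should be, and the gripper is clear.

```bash
python3 -m creep '[[0,0,2,0,0,0,0.6],[0,0,0,0,0,0,0.6],[0,0,0,0,0,0,0.6]]'; python3 -c "
from rig import env
print(env.job_done())"
```

```text
time: 19.15
ee_pos: [0.4926, 0.1946, 0.2071]
tool_rot: [0.711, 0.703, 0.005, 0.001]
force: [-0.0, 1.0, -0.0]
width: 0.056
the job is handed in; nothing more can be done
None
```

The cap is off the tank and standing upright in the middle of the parts tray. I handed the job in at 19.2 s; it returned no verdict.

- **First stop:** I turned the cap anticlockwise to a torque of about 0.35–0.40 N m, roughly 0.1 of it friction, against the 0.6 N m limit. I held it there about 1.3 s without pressing.
- **Release:** I backed off slightly and pressed the cap down 5 mm. I then turned it under the stop to its release position, pressed 4–6 mm with about 5–13 N at the wrist, and lifted it off without snagging.
- **Last checks:** The cap's disc top is level and 31.5 mm up, against 32 mm expected. The wrench and bolt box look undisturbed in the last pictures, and the tank neck is empty. The turquoise look-alikes and the jar were only partly in view there. The gripper was clear of everything.

**What disagreed or went less than perfectly:**
- **Finger length:** The fingers end about 29 mm short of the reported TCP. My first grasp closed on air just above the bar, so I measured the real finger ends from the pictures and went lower.
- **Set-down:** The first touch on the tray floor read about 16 N for one reading. I backed off and set it down again at about 1–3 N before opening the fingers.

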